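Lock the painted panel's carrier to its sloping stand with the push-button ball-lock pin

ROBOT

A 6-joint arm with a two-finger parallel gripper is mounted at the origin on the work surface. World frame = base frame: x ahead of the robot, y to its left, z up, the work surface at z = 0. Lengths are in m, angles in rad, forces in N, time in s.
With the tool pointing down it reaches from about 0.375 to 0.975 m from the base axis. Payload 3.8 kg.
Tool frame: the origin (TCP) lies between the finger pads; the fingertips stand 17 mm ahead of it and the grasp point (between the pads) lies 2 mm behind it; y points along the fingers, z is the direction in which the jaws open and shut, and the axes are right-handed (so a half turn about y gives the same grasp; the last joint's range is limited). The gripper opens to 85 mm and grips with 20 to 120 N. Pads are 22 mm wide; open, the fingers measure 114 mm over their backs; the gripper's body (76 mm by 85 mm) begins 54 mm behind the grasp point. The pads swing forward as they close: fully open they stand 13 mm farther back than shut.
Start: joints at [1.219, 0.264, 1.604, -0, 1.274, -0.037], TCP at [0.209, 0.642, 0.248] pointing down, gripper open.
Joint ranges: [-2.63, 2.63], [-0.94, 2.18], [0.31, 2.57], [-1.31, 4.45], [0, 2.66], [-2.55, 2.55]. Speed limits (rad/s): [2.57, 2.57, 3.14, 3.14, 3.14, 3.14].

INTERFACE

Orientations are given as a rotation vector (axis times angle).
In Python, from workcell import bot, eyes, nets gives the robot as it stands. The module is installed in compiled form; this text tells all that it offers.
- The arm moves only by the tool jog_arm, never from a script. Its arguments are lists of equal length, an entry for each row: "turn": the turn, a rotation vector about the tool's x, y, z in rad, a list of three; "slide": the shift along the tool's x, y, z in mm, a list of three; "grip": the opening in per cent of the stroke, from 0 (shut) to 100 (fully open). A call has 1 to 5 rows; each row shifts and turns the commanded pose from where the row before left it, along the tool's axes as they then stand; what a row does not reach is not made up. A row lasts 1/10 s, in which the tool goes at most 50 mm and 8.59 degrees, less where a joint would pass 70% of its speed; a pose out of reach is approached as far as the arm can. A call with a gripper value outside its range is refused whole. The fingers move at their own pace and stop on an object; "newtons" is the grip in N (left out, the last holds). Time passes only in rows, so rows that do not move let the fingers close. It gives the time, the measured TCP pose, the force and the opening at its end, in the units of the state.
- bot.read_state(): the state, without advancing time (a new reading comes with each control period).
- eyes.read_camera(name): name is "scene" or "top" or "wrist"; returns a dict with "img" (400x640x3 uint8, red, green, blue), "depth" (400x640 float32, m along the optical axis (not along the pixel's ray), 0 where there is no reading), "intrinsics" (3x3 intrinsics, pixels), "distortion" ([k1, k2, p1, p2, k3] as OpenCV has them; the pictures are not rectified), "position" and "rotation" of the camera in the world. Camera axes: x right, y down, z forward; pixel columns grow to the right and rows downward; lengths in m; the calibration is good to about 2 mm. A picture is of the moment at which its call begins.
- bot.finish_job(): hands the job in, once; it reports no verdict.
Trained networks look in a picture, given as the dict that the camera call returned (one of the last four; its "shot" number tells which), for a name from the list of things; names that differ only in an ending like _2 or _b are one class to them, and where a whole thing is asked for, a point or a joint stands for the part that bears it (a point fixed in the world has none). Each returns a list of dicts, best first, with "conf" (0 to 1); they miss things now and then, are a little off and sometimes report something else, mostly with a low value. They report only what shows in the picture. A call takes as long as a camera call. They do not tell look-alikes from the thing itself.
- nets.search_frame(thing, picture): "xyz" ([x, y, z] in m, in the coordinates of the camera as it stood for that picture, good to about 4 mm: the middle of the surface that is visible of it).
The state is a dict: "time": time; "q": joint angles; "joint_vel": joint speeds; "joint_torque": joint torques, N m; "tool_pos": TCP position; "tcp_rot": TCP orientation; "wrist_force": force on the tool from outside, world axes, zero at the start; "torque": the same for the moment, N m; "width": opening from 0.0 (shut) to 1.0 (fully open).
Only numpy, scipy, OpenCV 4.12 (cv2) and the standard library are available. Lean on these libraries where they do the work, as an engineer would, in place of code of your own. Each camera call takes 0.05 s, during which the arm holds its last target.

TASK

Lock the striped panel's carrier to its sloping stand with the yellow push-button ball-lock pin: take the pin from the wooden rack with its red button held in, push it through the two aligned holes at the top of the stand until its collar is home, then let go so that the button springs out and the pin locks. Leave the spare blue pin, the blue jar and the brush where they are.

Things in the scene. Friction and masses are not known exactly. Their poses are not given: they have to be found in the camera images.
- pin_grip (a point): Centre of the handle of the yellow ball-lock pin: loose, about 240 g, 128 mm long, standing upright in one well of the rack at the start. z runs along the pin from tip to handle. The handle is 26 mm (x) by 34 mm (y), button aside, and runs 27 mm either way along z. Squeezed across its y faces it holds the button in; the two locking balls then draw in.
- pin_face (a point): Centre of the outer face of the red thumb button while out, 5 mm proud of the handle's +y face: 22 mm from the pin's axis, at the height of pin_grip. Same axes as the pin. The button is 16 mm (x) by 22 mm (z) and goes in along -y: 5 N starts it, 10 N holds it flush with the handle.
- pin_collar (a point): On the pin's axis at the underside of its steel collar (40 mm diameter, 6 mm thick), 37 mm below pin_grip; same axes as the pin. The collar rests on the rack's top at the start. Below it is a round steel shank, 16 mm in diameter.
- pin_balls (a point): On the pin's axis between the two brass locking balls on the shank's x sides, 36 mm below pin_collar; same axes. The balls are 8 mm high and stand out to 26 mm across while the button is out, too wide for the 20 mm holes in the stand; with the button in they are flush with the shank.
- pin_tip (a point): On the pin's axis at the very tip of the shank, 64 mm below pin_collar (101 mm below pin_grip); same axes as the pin. The last 12 mm taper to 6 mm in diameter.
- pin_button (a joint): Travel of the red button: 0 = sprung out (balls out, locked), 0.005 m = flush with the handle (balls fully in), 0.0055 at most. It springs back when released.
- hole (a point): Centre of the upper mouth of the two aligned 20 mm holes at the top of the sloping stand, 175 mm above the table. z is the hole axis, up and out of the sloping face, 35 degrees from vertical, leaning to the stand's front (robot side, give or take its yaw); x points up the slope, y across. The upper hole is in the carrier's aluminium tab: z -10 to 0 mm, x +-37, y +-45 mm.
- hole_exit (a point): Centre of the lower mouth of the lower hole, 28 mm below hole along the hole axis, same axes. The lower hole is in the stand's dark steel plate, 12 mm thick, 6 mm below the tab. Beneath it is open, more than 80 mm free.
- stand: The sloping panel stand, 220 mm wide (y), 250 mm deep (x), fixed to the table. Origin: centre of its underside; front faces -x. The striped panel lies down-slope of the tab with its face level with the tab's top; a wooden ledge 221 mm down-slope of the hole rises 2 mm above that. Nothing stands above the stand.
- rack: Fixed wooden block 170 (x) by 85 (y) by 70 mm high with two wells of 30 mm diameter, 67 mm deep, at x = -42 and +42 mm. Origin: centre of its underside.
- spare: Loose plain pin with a round blue knob (30 mm wide, top 56 mm above the rack), no button, standing in the other well of the rack; not to be used. Origin on its axis at the underside of its collar, 70 mm above the table.
- jar: Small blue paint jar, 56 mm across, 70 mm high, loose. Origin: centre of its underside.
- brush: Paint brush about 200 mm long, lying on the table, loose.
Mind the look-alikes: they are no part of the job. Leave any orange, pink or white look-alike of the part that bears pin_grip alone.

How it is judged:
On the way, in this order (a step that is already met when the one before it is completed fails the run):
1. the pin is lifted clear of the rack with its button held in (value of joint pin_button above 0.0035 m and height (world z) of pin_tip above 0.08 m), for 0.2 s.
2. with the button in, the pin's shank goes through both holes (value of joint pin_button above 0.0025 m and z of pin_tip in the frame of hole below -0.032 m and z of pin_collar in the frame of hole above -0.004 m and distance between pin_collar and hole below 0.04 m and angle between the z axis of pin_collar and the z axis of hole, either way round below 0.25 rad), for 0.05 s.
At the end, for the whole second after the job is handed in: The pin is through both holes with its collar home (collar centre within 6 mm of the hole mouth's centre, tip at least 58 mm below it along the hole axis), its axis within 0.15 rad of the hole's, its button sprung out (under 1.5 mm in), and it is at rest (under 0.02 m/s) (distance between pin_collar and hole below 0.006 m and z of pin_tip in the frame of hole below -0.058 m and angle between the z axis of pin_collar and the z axis of hole, either way round below 0.15 rad and value of joint pin_button below 0.0015 m and linear speed of pin below 0.02 m/s); the robot touches nothing.
It fails at once if the spare blue pin is moved by more than 20 mm (distance of spare from where it was at the start of the episode above 0.02 m).
It fails at once if the jar is moved by more than 30 mm (distance of jar from where it was at the start of the episode above 0.03 m).
It fails at once if the brush is moved by more than 30 mm (distance of brush from where it was at the start of the episode above 0.03 m).
It also fails if it takes over 45 s, if anything falls off the work surface, if the arm or the gripper's body presses on something with over 40 N, if the wrist force passes 120 N, or if a joint passes its speed limit or range.

## Working session

There is one attempt and no reset: what is moved stays moved. The work goes in short steps, Python scripts to look and compute and a tool call to move; the robot and the scene stay as the last step left them, time stands still between calls to the robot, and variables do not carry over. Pictures are saved under pics/ and viewed, and the job is handed in when it is done.

Besides the shell and the picture viewer there is one more tool, called in YAML: its name, and indented under it one key for each argument. jog_arm: Moves the arm, as the interface text tells. Its arguments: {"type":"object","properties":{"turn":{"type":"array"},"slide":{"type":"array"},"grip":{"type":"array"},"newtons":{"type":"number"}},"required":["turn","slide","grip"]}

```bash
mkdir -p pics; ls
cat > h.py <<'E'
import numpy as np, cv2, json
from workcell import bot, eyes, nets
from scipy.spatial.transform import Rotation as R
np.set_printoptions(precision=4,suppress=True)
def save(p,name):
    cv2.imwrite('pics/'+name+'.png',p['img'][:,:,::-1])
    np.savez('pics/'+name+'.npz',**{k:np.asarray(p[k]) for k in ['img','depth','intrinsics','distortion','position','rotation']})
def Rm(p):
    r=np.asarray(p['rotation'],float)
    return r if r.shape==(3,3) else R.from_rotvec(r).as_matrix()
def toworld(p,x): return Rm(p)@np.asarray(x)+np.asarray(p['position'])
def pix2w(p,u,v,d=None):
    K=np.asarray(p['intrinsics']);D=np.asarray(p['distortion'])
    n=cv2.undistortPoints(np.array([[[u,v]]],float),K,D)[0,0]
    if d is None: d=p['depth'][int(v),int(u)]
    return toworld(p,[n[0]*d,n[1]*d,d])
def cloud(p):
    K=np.asarray(p['intrinsics']);D=np.asarray(p['distortion'])
    h,w=p['depth'].shape
    uv=np.stack(np.meshgrid(np.arange(w),np.arange(h)),-1).reshape(-1,1,2).astype(float)
    n=cv2.undistortPoints(uv,K,D).reshape(h,w,2)
    d=p['depth'][...,None]
    return (np.concatenate([n*d,d],-1)@Rm(p).T+np.asarray(p['position']))
def proj(p,X):
    c=Rm(p).T@(np.asarray(X)-np.asarray(p['position']))
    return cv2.projectPoints(c.reshape(1,1,3),np.zeros(3),np.zeros(3),np.asarray(p['intrinsics']),np.asarray(p['distortion']))[0].ravel()
def load(name): return dict(np.load('pics/'+name+'.npz'))
E
python3 - <<'E'
from h import *
print(bot.read_state())
for c in ['scene','top']:
    p=eyes.read_camera(c); save(p,c+'0'); print(c,p['position'],p['rotation'],p['intrinsics'])
    for t in ['pin_grip','pin_face','pin_collar','hole','stand','rack','spare','jar','brush']:
        try:
            for r in nets.search_frame(t,p)[:4]: 
                w=toworld(p,r['xyz']);print(t,r['conf'],w,proj(p,w))
        except Exception as e: print(t,e)
E
```

```text
pics
{'time': 0.0, 'q': array([ 1.2191,  0.2648,  1.6054,  0.    ,  1.2737, -0.0369]), 'joint_vel': array([ 0.0009, -0.0012,  0.0001,  0.001 ,  0.003 , -0.0005]), 'joint_torque': array([ -0.0013, -51.5134, -36.7304,  -0.0005,   0.0134,  -0.    ]), 'tool_pos': array([0.2088, 0.6412, 0.2469]), 'tcp_rot': array([-1.5589,  0.2475, -0.2468]), 'wrist_force': array([0.3383, 0.5163, 0.2386]), 'torque': array([0.0782, 0.002 , 0.0042]), 'width': 1.0016101279938998}
scene [ 0.9819 -0.4018  0.8226] [-2.2423 -1.0509  0.4007] [[426.1549   0.     314.2342]
 [  0.     426.1549 203.8086]
 [  0.       0.       1.    ]]
pin_grip 0.96 [ 0.57   -0.367   0.0266] [198.0223 336.8776]
pin_grip 0.79 [0.7233 0.1635 0.031 ] [437.1673 242.2747]
pin_grip 0.69 [ 0.3432 -0.1475  0.0264] [230.6802 212.5885]
pin_grip 0.61 [ 0.3774 -0.3462  0.03  ] [162.3363 265.6862]
pin_face 0.96 [ 0.5667 -0.3696  0.0288] [195.7798 336.0213]
pin_face 0.94 [ 0.5999 -0.1996  0.1179] [272.1282 275.4883]
pin_face 0.91 [ 0.3429 -0.1515  0.0268] [229.1773 213.2226]
pin_face 0.87 [ 0.3788 -0.3453  0.0248] [163.6377 267.127 ]
pin_collar 0.9
[... 1166 characters left out ...]
429 140.4929]
pin_face 0.61 [ 0.5803 -0.1985  0.134 ] [370.8692 177.6572]
pin_collar 0.96 [ 0.3302 -0.138   0.0268] [345.5798 275.7555]
pin_collar 0.88 [ 0.3565 -0.3371  0.0279] [417.8249 265.7699]
pin_collar 0.7 [0.7199 0.1715 0.0307] [237.0681 138.608 ]
pin_collar 0.68 [ 0.5571 -0.3646  0.0279] [424.456  194.0155]
hole 0.69 [0.5042 0.1845 0.1247] [221.4083 207.6025]
stand 0.58 [0.4972 0.1773 0.1271] [223.8722 210.1856]
rack 0.84 [ 0.5383 -0.1859  0.0683] [363.3557 198.164 ]
spare 0.43 [ 0.4929 -0.1811  0.122 ] [364.2832 212.0605]
jar 0.78 [0.3936 0.0009 0.0714] [293.9431 251.9063]
brush 0.96 [ 0.6498 -0.0031  0.0176] [297.3466 163.1978]
brush 0.69 [0.5031 0.1826 0.1271] [221.8917 207.9012]
```

View pics/scene0.png

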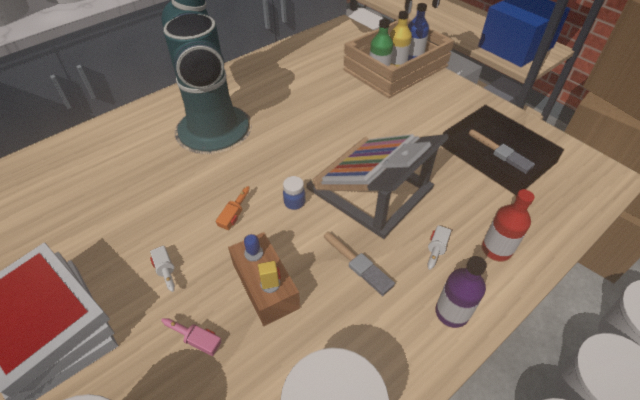

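View pics/top0.png

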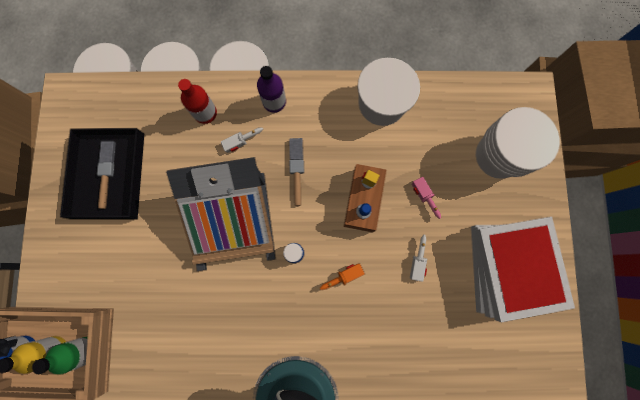

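Run:
```python
from h import *
a=load('scene0');b=load('top0')
print(proj(a,[.209,.642,.248]),proj(b,[.209,.642,.248]))
def crop(p,u0,v0,u1,v1,s): return cv2.resize(p['img'][v0:v1,u0:u1,::-1],None,fx=s,fy=s,interpolation=cv2.INTER_CUBIC)
c1=crop(a,225,225,305,325,5);c2=crop(b,335,155,395,240,5)
c=np.zeros((500,800,3),np.uint8);c[:500,:400]=c1;c[:425,400:700]=c2
cv2.imwrite('pics/crop1.png',c)
c1=crop(a,310,125,450,235,4);cv2.imwrite('pics/crop2.png',c1)
c2=crop(b,160,150,280,275,4);cv2.imwrite('pics/crop3.png',c2)
```

```text
[420.9982   6.8203] [ -4.5121 332.8981]
```

View pics/crop1.png

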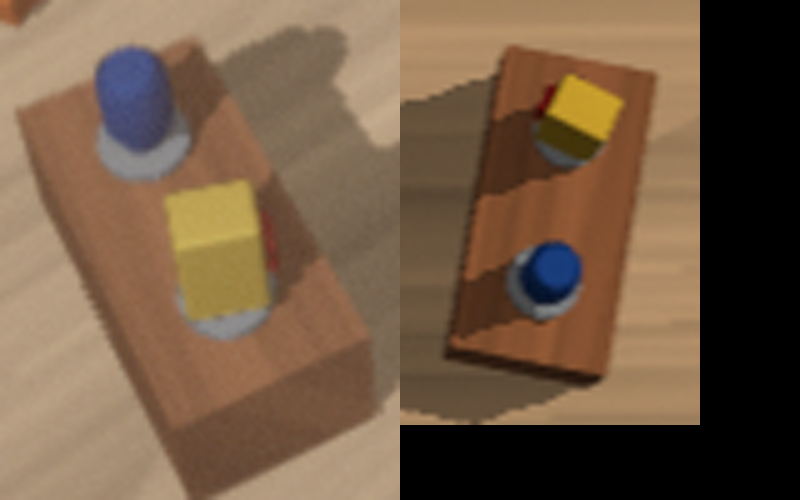

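View pics/crop2.png

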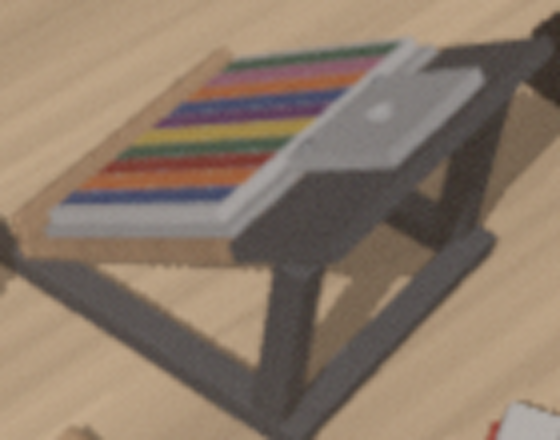

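View pics/crop3.png

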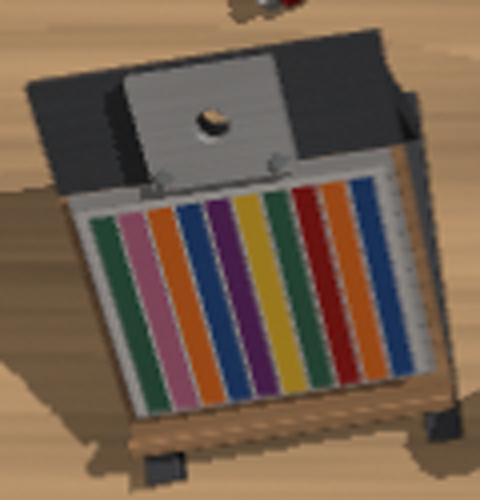

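Run:
```python
from h import *
print('tool axes cols\n',R.from_rotvec(bot.read_state()['tcp_rot']).as_matrix())
for n in ['top0','scene0']:
    p=load(n);C=cloud(p);img=p['img'].astype(int);
    r,g,b=img[...,0],img[...,1],img[...,2]
    near=(abs(C[...,0]-.59)<.06)&(abs(C[...,1]+.2)<.06)
    m=near&(r>b+40)&(g>r*.7)&(C[...,2]>.126)
    P=C[m];print(n,'yellow top',len(P),P.mean(0), np.median(P[:,2]))
    rect=cv2.minAreaRect((P[:,:2]*1000).astype(np.float32));print(rect)
    # red
    m=near&(r>g*2)&(r>b*2)&(C[...,2]>.09); print('red',m.sum(),C[m].mean(0) if m.any() else '')
    near=(abs(C[...,0]-.53)<.12)&(abs(C[...,1]+.2)<.1)
    m=near&(b>r+40); print('blue',m.sum(),C[m].mean(0),C[m].max(0))
    m=near&(abs(C[...,2]-.07)<.006)
    rect=cv2.minAreaRect((C[m][:,:2]*1000).astype(np.float32));print('rack',rect)
    # table z check
    m=(abs(C[...,0]-.5)<.03)&(abs(C[...,1]+.05)<.02);print('table z',np.median(C[m][:,2]))
# tab
p=load('top0');C=cloud(p)
for (u,v) in [(200,175),(225,172),(228,188),(205,192),(220,178)]:
    print(C[v,u])
```

```text
tool axes cols
 [[ 0.9509  0.      0.3096]
 [-0.3096  0.      0.9509]
 [ 0.     -1.      0.    ]]
top0 yellow top 128 [ 0.5835 -0.1989  0.1336] 0.13396832211963144
((584.0325317382812, -199.17233276367188), (31.030397415161133, 26.46414566040039), 62.53045654296875)
red 12 [ 0.5918 -0.1815  0.1167]
blue 87 [ 0.5017 -0.1833  0.1245] [ 0.5136 -0.1705  0.1293]
rack ((543.2999267578125, -192.075927734375), (84.48062896728516, 171.66012573242188), 79.90096282958984)
table z 0.00026458790208083727
scene0 yellow top 232 [ 0.5892 -0.2017  0.1332] 0.13354283803291678
((587.8534545898438, -200.79879760742188), (33.78179931640625, 26.314857482910156), 63.043601989746094)
red 3 [ 0.6006 -0.1853  0.1103]
blue 114 [ 0.5088 -0.1892  0.1222] [ 0.5185 -0.1758  0.1287]
rack ((546.0343017578125, -192.1653594970703), (85.96879577636719, 172.74078369140625), 78.64595031738281)
table z -0.00019578812558185277
[0.5747 0.2239 0.189 ]
[0.5835 0.1646 0.1832]
[0.5479 0.1608 0.1615]
[0.5382 0.2182 0.16  ]
[0.5695 0.1774 0.1788]
```

```bash
cat > hole.py <<'E'
from h import *
def fit(p,name,seed):
    C=cloud(p); gray=p['img'].mean(2); sat=p['img'].max(2).astype(int)-p['img'].min(2)
    near=(np.linalg.norm(C-seed,axis=-1)<.032)&(p['depth']>0)
    P=C[near]
    for _ in range(6):
        c=P.mean(0);n=np.linalg.svd(P-c,full_matrices=False)[2][2]; n*=np.sign(n[2])
        P=C[near&(abs((C-c)@n)<.003)]
    tilt=np.degrees(np.arccos(n[2])); yaw=np.degrees(np.arctan2(-n[1],-n[0]))
    # hole: intersect pixel rays w/ plane, find dark/offplane pixels
    d=(C-c)@n
    m=near&(d<-.005)
    lab,k=cv2.connectedComponents(m.astype(np.uint8))[::-1]
    print(name,'plane',c,n,'tilt',tilt,'yaw',yaw,len(P),'hole px',m.sum())
    return c,n,m
if __name__=='__main__':
  for name in ['top0','scene0']:
    p=load(name);seed=np.array([.567,.185,.177])
    c,n,m=fit(p,name,seed)
    vv,uu=np.nonzero(m); print(list(zip(uu,vv))[:60])
    # ray/plane for hole pixel mean
    o=np.asarray(p['position'])
    H=[]
    for u,v in zip(uu,vv):
        w=pix2w(p,u,v,1.0)-o; H.append(o+w*((c-o)@n)/(w@n))
    if H:
        H=np.array(H);print('hole ctr',H.mean(0),H.min(0),H.max(0))
E
python3 hole.py
```

```text
top0 plane [0.5677 0.1841 0.1775] [-0.5602 -0.0895  0.8235] tilt 34.55880079499525 yaw 9.075114847734286 432 hole px 27
[(np.int64(210), np.int64(178)), (np.int64(209), np.int64(179)), (np.int64(210), np.int64(179)), (np.int64(209), np.int64(180)), (np.int64(210), np.int64(180)), (np.int64(211), np.int64(180)), (np.int64(209), np.int64(181)), (np.int64(210), np.int64(181)), (np.int64(211), np.int64(181)), (np.int64(212), np.int64(181)), (np.int64(215), np.int64(181)), (np.int64(216), np.int64(181)), (np.int64(210), np.int64(182)), (np.int64(211), np.int64(182)), (np.int64(212), np.int64(182)), (np.int64(213), np.int64(182)), (np.int64(214), np.int64(182)), (np.int64(215), np.int64(182)), (np.int64(216), np.int64(182)), (np.int64(211), np.int64(183)), (np.int64(212), np.int64(183)), (np.int64(213), np.int64(183)), (np.int64(214), np.int64(183)), (np.int64(215), np.int64(183)), (np.int64(216), np.int64(183)), (np.int64(212), np.int64(184)), (np.int64(213), np.int64(184))]
hole ctr [0.5615 0.1973 0.1748] [0.5561 0.188  0.171 ] [0.5691 0.2048 0.1805]
scene0 plane [0.5685 0.1845 0.1764] [-0.5812 -0.0963  0.808 ] tilt 36.09829257696411 yaw 9.408713209102192 230 hole px 13
[(np.int64(408), np.int64(152)), (np.int64(405), np.int64(153)), (np.int64(403), np.int64(154)), (np.int64(404), np.int64(154)), (np.int64(395), np.int64(165)), (np.int64(395), np.int64(167)), (np.int64(396), np.int64(167)), (np.int64(397), np.int64(167)), (np.int64(398), np.int64(167)), (np.int64(399), np.int64(167)), (np.int64(400), np.int64(167)), (np.int64(401), np.int64(167)), (np.int64(402), np.int64(167))]
hole ctr [0.5874 0.1548 0.1864] [0.5656 0.1369 0.1749] [0.606  0.1978 0.1978]
```

```bash
cat > plan.py <<'E'
from h import *
import sys
def rows(target_p,target_R,n=None,st=None,start=None):
    s=bot.read_state()
    p0,R0=(np.array(s['tool_pos']),R.from_rotvec(s['tcp_rot'])) if start is None else start
    T=R.from_matrix(target_R); rel=(R0.inv()*T).as_rotvec(); d=np.asarray(target_p)-p0
    k=n or int(max(1,np.ceil(np.linalg.norm(d)/.045),np.ceil(np.linalg.norm(rel)/.14)))
    print('rows',k,'dist mm',np.linalg.norm(d)*1000,'ang',np.linalg.norm(rel))
    turn=[];sl=[];P,Rc=p0,R0
    for i in range(k):
        # recompute with rounding
        f=1/(k-i)
        r=np.round((Rc.inv()*T).as_rotvec()*f,3); t=np.round(Rc.inv().apply(np.asarray(target_p)-P)*f*1000,1)
        turn.append(r.tolist());sl.append(t.tolist())
        P=P+Rc.apply(t/1000);Rc=Rc*R.from_rotvec(r)
    for i in range(0,k,5): print('turn',turn[i:i+5],'\nslide',sl[i:i+5])
    return P,Rc
def down(jawdeg):
    a=np.radians(jawdeg);z=np.array([np.cos(a),np.sin(a),0]);y=np.array([0,0,-1.]);return np.stack([np.cross(y,z),y,z],1)
def ins(n,jaw=None):
    y=-np.asarray(n)/np.linalg.norm(n)
    if jaw is None: z=np.cross([0,0,1],-y)*-1; z=np.cross(-y,np.cross([0,0,1],-y)); z=None
    h=np.array([n[1],-n[0],0]);h/=np.linalg.norm(h) # stand y (horizontal)
    return np.stack([np.cross(y,h),y,h],1)
def rep():
    s=bot.read_state();print('t',s['time'],'p',s['tool_pos'],'q',s['q'],'F',s['wrist_force'],'w',s['width']);print(R.from_rotvec(s['tcp_rot']).as_matrix())
E
python3 - <<'E'
from plan import *
p=eyes.read_camera('wrist');s=bot.read_state();save(p,'wrist0')
Rt=R.from_rotvec(s['tcp_rot']).as_matrix()
print('cam in tool',Rt.T@(p['position']-s['tool_pos'])*1000,'\n',Rt.T@Rm(p),p['intrinsics'][0])
N=np.array([-.5660,-.0915,.8192])
print(ins(N))
H=np.array([.564,.196,.175])
rows(H+N*.2,ins(N))
E
```

```text
cam in tool [ -68.4055 -124.9149    0.063 ] 
 [[-0.0001  0.9624  0.2717]
 [ 0.0002 -0.2717  0.9624]
 [ 1.      0.0002 -0.0002]] [337.8812   0.     325.3287]
[[ 0.8088  0.5661 -0.1596]
 [ 0.1307  0.0915  0.9872]
 [ 0.5734 -0.8193  0.    ]]
rows 12 dist mm 531.1241086511993 ang 0.7691437309321955
turn [[0.012, -0.038, -0.05], [0.012, -0.038, -0.05], [0.012, -0.038, -0.05], [0.012, -0.038, -0.05], [0.012, -0.038, -0.05]] 
slide [[31.1, -7.5, -30.5], [30.3, -6.4, -31.6], [29.4, -5.3, -32.7], [28.3, -4.2, -33.7], [27.2, -3.3, -34.7]]
turn [[0.012, -0.039, -0.05], [0.012, -0.038, -0.05], [0.012, -0.039, -0.05], [0.012, -0.038, -0.05], [0.013, -0.039, -0.05]] 
slide [[26.0, -2.3, -35.7], [24.7, -1.5, -36.7], [23.4, -0.8, -37.6], [21.9, -0.1, -38.5], [20.4, 0.5, -39.3]]
turn [[0.012, -0.038, -0.05], [0.013, -0.039, -0.049]] 
slide [[18.9, 1.0, -40.1], [17.3, 1.4, -40.7]]
```

View pics/wrist0.png

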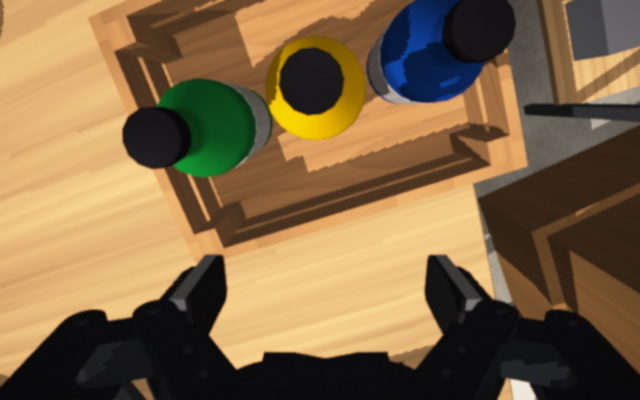

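Run:
```python
from plan import *
C=np.concatenate([cloud(load(n)).reshape(-1,3) for n in ['top0','scene0','wrist0']])
for y in np.arange(-.1,.95,.1):
    print('y',round(y,2),[round(float(C[(abs(C[:,1]-y)<.05)&(abs(C[:,0]-x)<.05)][:,2].max(initial=-1)),2) for x in np.arange(.0,.8,.1)])
```

```text
y -0.1 [0.33, 0.3, 0.01, 0.04, 1.1, 0.08, 0.01, 0.01]
y 0.0 [0.34, 0.33, 0.01, 0.01, 0.08, 0.02, 0.02, 0.03]
y 0.1 [0.33, 0.04, 0.01, 0.01, 0.09, 0.16, 0.19, 0.04]
y 0.2 [0.01, 0.01, 0.01, 0.01, 0.1, 0.17, 0.2, 0.04]
y 0.3 [0.01, 0.01, 0.01, 0.02, 0.11, 0.16, 0.19, 0.01]
y 0.4 [0.01, 0.01, 0.01, 0.01, 0.01, 0.01, 0.01, 0.01]
y 0.5 [0.1, 0.15, 0.14, 0.01, 0.01, 0.05, 0.05, 0.06]
y 0.6 [0.1, 0.2, 0.33, 0.01, 0.01, 0.05, 0.05, 0.06]
y 0.7 [0.1, 0.37, 0.33, 0.01, 0.01, 0.05, 0.05, 0.05]
y 0.8 [0.1, 0.2, 0.15, 0.01, 0.01, 0.01, 0.01, 0.01]
y 0.9 [-1.0, -1.0, -1.0, -1.0, -1.0, -1.0, -1.0, -1.0]
```

jog_arm:
  turn:
    - [0.012,-0.038,-0.05]
    - [0.012,-0.038,-0.05]
    - [0.012,-0.038,-0.05]
    - [0.012,-0.038,-0.05]
    - [0.012,-0.038,-0.05]
  slide:
    - [31,-8,-30]
    - [30,-6,-32]
    - [29,-5,-33]
    - [28,-4,-34]
    - [27,-3,-35]
  grip: [100,100,100,100,100]

```text
time: 1.55
tool_pos: [0.309, 0.4467, 0.2856]
tcp_rot: [-1.539, -0.108, -0.297]
wrist_force: [0.2, 0.2, -0.1]
width: 1.001
```

jog_arm:
  turn:
    - [0.012,-0.039,-0.05]
    - [0.012,-0.038,-0.05]
    - [0.012,-0.039,-0.05]
    - [0.012,-0.038,-0.05]
    - [0.013,-0.039,-0.05]
  slide:
    - [26,-2,-36]
    - [25,-1.5,-37]
    - [23,-1,-38]
    - [22,0,-38]
    - [20,0,-39]
  grip: [100,100,100,100,100]

```text
time: 2.05
tool_pos: [0.4088, 0.2531, 0.3236]
tcp_rot: [-1.492, -0.46, -0.339]
wrist_force: [0.4, 0.5, 0.2]
width: 1.004
```

jog_arm:
  turn:
    - [0.012,-0.038,-0.05]
    - [0.013,-0.039,-0.05]
    - [0,0,0]
  slide:
    - [19,1,-40]
    - [17,1,-41]
    - [0,0,0]
  grip: [100,100,100]

```text
time: 2.35
tool_pos: [0.4501, 0.1705, 0.3394]
tcp_rot: [-1.469, -0.592, -0.363]
wrist_force: [-0.7, 0.8, 0.3]
width: 0.999
```

Run:
```python
from plan import *
rep()
p=eyes.read_camera('wrist');save(p,'wrist1')
for r in nets.search_frame('hole',p)[:2]: print(r['conf'],toworld(p,r['xyz']))
print(proj(p,[.564,.196,.175]))
from hole import fit
fit(p,'w',np.array([.564,.196,.175]))
```

```text
t 2.35 p [0.4501 0.1705 0.3394] q [ 0.4144 -0.5414  2.2533 -0.2042  0.8417 -1.218 ] F [-0.6985  0.7606  0.3408] w 0.9985231117640867
[[ 0.8073  0.5706 -0.1507]
 [ 0.1239  0.0858  0.9886]
 [ 0.577  -0.8167 -0.0014]]
0.77 [0.5068 0.191  0.1315]
0.16 [ 0.589  -0.1837  0.0861]
[333.7919 178.8149]
w plane [0.5638 0.1958 0.1744] [-0.5671 -0.0873  0.819 ] tilt 35.013495949347785 yaw 8.74859728404882 2928 hole px 103
```

View pics/wrist1.png

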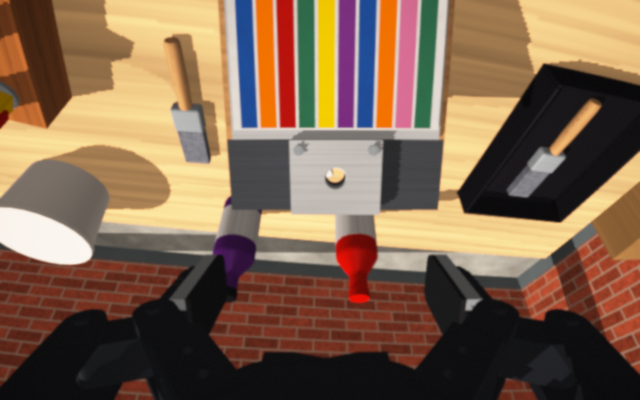

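Run:
```python
from plan import *
p=load('wrist1');
c=np.array([.5638,.1958,.1744]);n=np.array([-.5671,-.0873,.819]);n/=np.linalg.norm(n)
o=p['position']
# rectify plane view: 0.25mm/px, x up slope, y across
yx=np.array([n[1],-n[0],0]);yx/=np.linalg.norm(yx);xx=np.cross(yx,n)
print('xdir',xx,'ydir',yx)
W=240
g=np.arange(-W,W)*.25e-3
X,Y=np.meshgrid(g,g)  # col=Y? 
# rows: x up-slope downwards ; cols: y
P=c+Y[...,None]*xx+X[...,None]*yx
Q=(P.reshape(-1,3)-o)@Rm(p)
uv=cv2.projectPoints(Q,np.zeros(3),np.zeros(3),p['intrinsics'],p['distortion'])[0].reshape(2*W,2*W,2).astype(np.float32)
im=cv2.remap(p['img'],uv[...,0],uv[...,1],cv2.INTER_CUBIC)
dd=cv2.remap((((cloud(p)-c)@n)*1000).astype(np.float32),uv[...,0],uv[...,1],cv2.INTER_NEAREST)
cv2.imwrite('pics/rect1.png',im[...,::-1])
tab=np.median(im[W-80:W+80,W-80:W+80].reshape(-1,3),0)
diff=np.abs(im.astype(float)-tab).max(2)
m=(diff>30).astype(np.uint8)
k,lab,st,ce=cv2.connectedComponentsWithStats(m)
for i in range(1,k):
    if 300<st[i,4]<12000: 
        print(st[i],ce[i]); e=cv2.minEnclosingCircle(np.argwhere(lab==i)[:,::-1].astype(np.float32)); y,x=(np.array(e[0])-W)*.25e-3;print('circ',e[1]*.25, 'ctr',c+x*xx+y*yx)
vv,uu=np.nonzero(dd<-4);print('depth hole',uu.min(),uu.max(),vv.min(),vv.max())
```

```text
xdir [0.8095 0.1246 0.5738] ydir [-0.1521  0.9884  0.    ]
[   0    0   29   49 1327] [13.0776 23.9653]
circ 6.823696613311768 ctr [0.5287 0.133  0.1434]
[  32    0   63   44 2747] [63.0313 21.3123]
circ 9.190044403076172 ctr [0.526  0.1452 0.1428]
[ 106    0   62   44 2674] [136.3751  21.0755]
circ 9.08653736114502 ctr [0.5232 0.1634 0.1428]
[ 173    0   74   48 3415] [209.4492  23.2061]
circ 10.654396057128906 ctr [0.5208 0.1815 0.1431]
[ 252    0   62   44 2689] [282.5775  21.1978]
circ 9.08653736114502 ctr [0.5176 0.1994 0.1428]
[ 325    0   63   44 2733] [355.8127  21.3582]
circ 9.08653736114502 ctr [0.5148 0.2175 0.1428]
[ 393    0   75   48 3451] [429.3338  23.0965]
circ 10.7199125289917 ctr [0.5126 0.2359 0.1432]
[472   0   8  42 325] [475.5969  19.8738]
circ 5.199183464050293 ctr [0.5104 0.2472 0.1429]
[ 203  196   83   89 5543] [246.129  241.5869]
circ 11.190702438354492 ctr [0.5635 0.1973 0.1744]
depth hole 0 479 51 479
```

View pics/rect1.png

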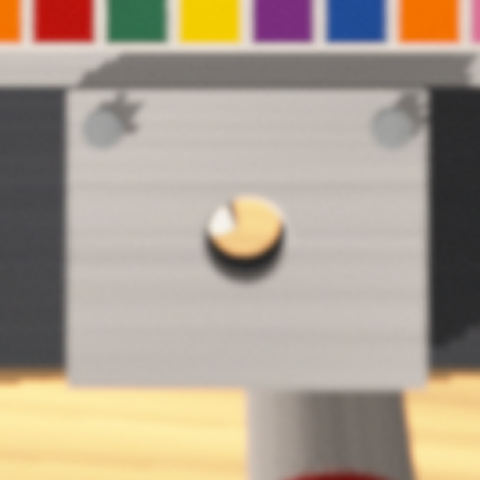

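Run:
```python
from plan import *
rows([.586,-.2,.26],down(62.8))
```

```text
rows 10 dist mm 406.82790866254584 ang 0.8711092741241842
turn [[-0.019, 0.061, 0.059], [-0.019, 0.061, 0.059], [-0.02, 0.061, 0.059], [-0.019, 0.061, 0.059], [-0.02, 0.061, 0.059]] 
slide [[1.8, 10.9, -39.2], [4.9, 11.4, -38.7], [7.9, 11.7, -38.1], [10.9, 12.0, -37.3], [13.9, 11.9, -36.4]]
turn [[-0.019, 0.061, 0.059], [-0.02, 0.061, 0.059], [-0.019, 0.061, 0.059], [-0.02, 0.061, 0.06], [-0.019, 0.061, 0.059]] 
slide [[16.7, 11.7, -35.2], [19.5, 11.3, -33.8], [22.2, 10.8, -32.4], [24.8, 10.0, -30.7], [27.1, 9.0, -29.0]]
```

jog_arm:
  turn:
    - [-0.019,0.061,0.059]
    - [-0.019,0.061,0.059]
    - [-0.02,0.061,0.059]
    - [-0.019,0.061,0.059]
    - [-0.02,0.061,0.059]
  slide:
    - [2,11,-39]
    - [5,11,-39]
    - [8,12,-38]
    - [11,12,-37]
    - [14,12,-36]
  grip: [100,100,100,100,100]

```text
time: 2.95
tool_pos: [0.5195, -0.0086, 0.2991]
tcp_rot: [-1.528, -0.114, -0.365]
wrist_force: [1.0, 0.3, -0.0]
width: 0.998
```

jog_arm:
  turn:
    - [-0.019,0.061,0.059]
    - [-0.02,0.061,0.059]
    - [-0.019,0.061,0.059]
    - [-0.02,0.061,0.06]
    - [-0.019,0.061,0.059]
  slide:
    - [17,12,-35]
    - [20,11,-34]
    - [22,11,-32]
    - [25,10,-31]
    - [27,9,-29]
  grip: [100,100,100,100,100]

```text
time: 3.45
tool_pos: [0.5908, -0.1955, 0.2592]
tcp_rot: [-1.541, 0.37, -0.365]
wrist_force: [0.9, 0.6, -0.3]
width: 0.996
```

jog_arm:
  turn:
    - [0,0,0]
    - [0,0,0]
  slide:
    - [0,0,0]
    - [0,0,0]
  grip: [100,100]

```text
time: 3.65
tool_pos: [0.59, -0.195, 0.2577]
tcp_rot: [-1.54, 0.37, -0.363]
wrist_force: [-0.7, 0.6, -0.8]
width: 0.997
```

Run:
```python
from plan import *
rep()
p=eyes.read_camera('wrist');save(p,'wrist2')
C=cloud(p);img=p['img'].astype(int);r,g,b=img[...,0],img[...,1],img[...,2]
near=(abs(C[...,0]-.586)<.05)&(abs(C[...,1]+.2)<.05)
m=near&(r>b+40)&(g>r*.7)&(C[...,2]>.129)&(C[...,2]<.138)
P=C[m];print(len(P),P.mean(0));print(cv2.minAreaRect((P[:,:2]*1000).astype(np.float32)))
m=near&(r>g*2)&(r>b*2)&(C[...,2]>.09); print('red',m.sum(),C[m].mean(0))
rows([.586,-.2,.105],down(62.8))
```

```text
t 3.65 p [ 0.59   -0.195   0.2577] q [-0.3589  0.1605  1.7106 -0.0009  1.2747 -1.4618] F [-0.6557  0.5677 -0.8468] w 0.9967906941726298
[[ 0.8926 -0.0042  0.4509]
 [-0.4509  0.0007  0.8926]
 [-0.0041 -1.     -0.0013]]
1345 [ 0.5851 -0.1996  0.1331]
((585.3140869140625, -200.0198211669922), (32.510005950927734, 24.895227432250977), 63.565940856933594)
red 128 [ 0.5937 -0.1815  0.1154]
rows 4 dist mm 154.08514610149007 ang 0.008113721627801624
turn [[0.0, 0.002, -0.001], [0.0, 0.002, -0.0], [0.0, 0.002, -0.001], [0.001, 0.002, -0.0]] 
slide [[-0.1, 38.5, -1.6], [-0.2, 38.5, -1.6], [-0.1, 38.5, -1.6], [-0.2, 38.5, -1.6]]
```

View pics/wrist2.png

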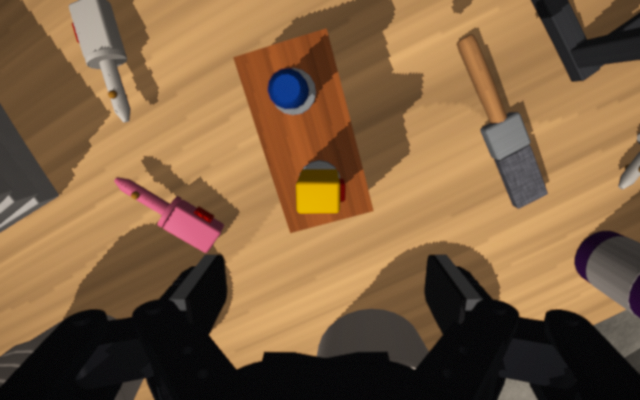

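jog_arm:
  turn:
    - [0,0.004,0]
    - [0,0.004,-0.001]
    - [0.001,0,-0.001]
    - [0,0,0]
    - [0,0,0]
  slide:
    - [-0.5,40,-2]
    - [-0.5,40,-2]
    - [-0.5,40,-2]
    - [0,32,-1]
    - [0,0,0]
  grip: [100,100,100,100,100]
  newtons: 60

```text
time: 4.2
tool_pos: [0.5803, -0.1986, 0.1038]
tcp_rot: [-1.538, 0.378, -0.367]
wrist_force: [-0.2, -0.0, -0.6]
width: 1.002
```

Run:
```python
from plan import *
rep()
p=eyes.read_camera('wrist');save(p,'wrist3')
rows([.5853,-.2,.105],down(62.8))
```

```text
t 4.2 p [ 0.5803 -0.1986  0.1038] q [-0.3703  0.2791  1.8675 -0.0002  1.0021 -1.4661] F [-0.2483 -0.0143 -0.5914] w 1.0016612230816142
[[ 0.8893 -0.0066  0.4572]
 [-0.4572  0.0024  0.8893]
 [-0.007  -1.     -0.0009]]
rows 1 dist mm 3.368186705755206 ang 0.002172836691203976
turn [[0.0, -0.0, -0.002]] 
slide [[2.6, 1.9, 1.0]]
```

View pics/wrist3.png

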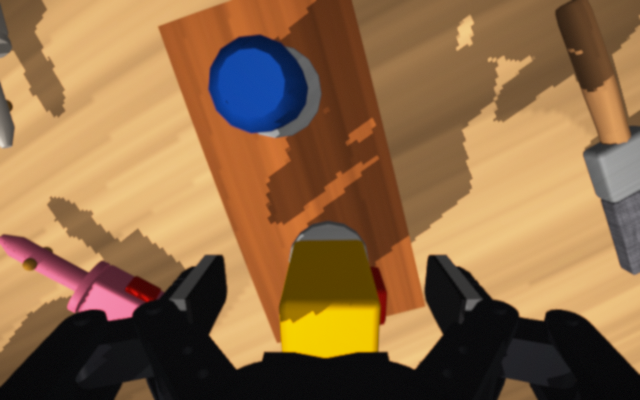

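jog_arm:
  turn:
    - [0,0,0]
  slide:
    - [0,0,0]
  grip: [100]

```text
time: 4.35
tool_pos: [0.5859, -0.2017, 0.1108]
tcp_rot: [-1.539, 0.369, -0.378]
wrist_force: [-0.1, 0.4, 0.6]
width: 0.997
```

Run:
```python
from plan import *
rep()
for i in range(3): eyes.read_camera('top'); print(bot.read_state()['tool_pos'])
```

```text
t 4.35 p [ 0.5859 -0.2017  0.1108] q [-0.3715  0.2748  1.8583 -0.0003  1.0027 -1.4663] F [-0.0742  0.3864  0.5909] w 0.997364225172711
[[ 0.8889  0.0053  0.4581]
 [-0.4581 -0.0023  0.8889]
 [ 0.0058 -1.      0.0003]]
[ 0.5865 -0.2022  0.1116]
[ 0.5867 -0.2025  0.1117]
[ 0.5865 -0.2027  0.1115]
```

jog_arm:
  turn:
    - [0,0,0]
    - [0,0,0]
    - [0,0,0]
    - [0,0,0]
  slide:
    - [-2.3,6.5,1.7]
    - [0,0,0]
    - [0,0,0]
    - [0,0,0]
  grip: [100,100,100,100]

```text
time: 4.9
tool_pos: [0.5831, -0.2, 0.1016]
tcp_rot: [-1.539, 0.373, -0.376]
wrist_force: [0.0, -0.5, 0.8]
width: 0.996
```

jog_arm:
  turn:
    - [0,0,0]
    - [0,0,0]
    - [0,0,0]
    - [0,0,0]
    - [0,0,0]
  slide:
    - [0,0,0]
    - [0,0,0]
    - [0,0,0]
    - [0,0,0]
    - [0,0,0]
  grip: [20,20,20,20,20]
  newtons: 60

```text
time: 5.4
tool_pos: [0.5837, -0.2007, 0.1025]
tcp_rot: [-1.54, 0.372, -0.377]
wrist_force: [-1.4, -1.4, 4.4]
width: 0.394
```

jog_arm:
  turn:
    - [0,0,0]
    - [0,0,0]
    - [0,0,0]
    - [0,0,0]
  slide:
    - [0,0,0]
    - [0,0,0]
    - [0,0,0]
    - [0,0,0]
  grip: [20,20,20,20]

```text
time: 5.8
tool_pos: [0.5836, -0.2007, 0.1025]
tcp_rot: [-1.54, 0.372, -0.377]
wrist_force: [-1.0, -2.8, 5.2]
width: 0.392
```

Run:
```python
from plan import *
rep()
p=eyes.read_camera('wrist');save(p,'wrist4');print(bot.read_state()['width']*85)
```

```text
t 5.8 p [ 0.5836 -0.2007  0.1025] q [-0.3709  0.2811  1.8677 -0.0013  0.9892 -1.4635] F [-1.0382 -2.7873  5.2318] w 0.3921190598037837
[[ 0.8881  0.0029  0.4596]
 [-0.4596 -0.0024  0.8881]
 [ 0.0037 -1.     -0.0007]]
32.952040889056285
```

View pics/wrist4.png

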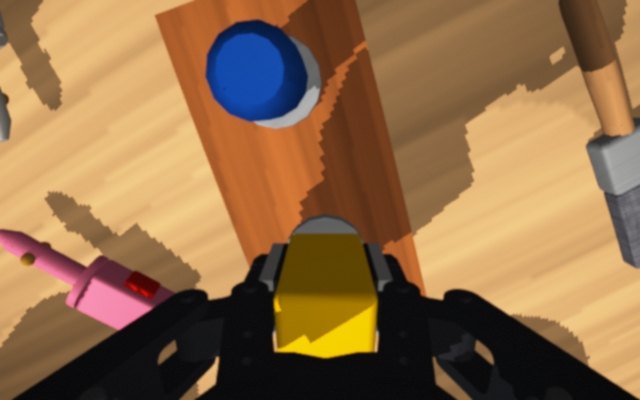

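jog_arm:
  turn:
    - [0,0,0]
    - [0,0,0]
    - [0,0,0]
    - [0,0,0]
    - [0,0,0]
  slide:
    - [0,-10,0]
    - [0,-25,0]
    - [0,-30,0]
    - [0,-30,0]
    - [0,-30,0]
  grip: [20,20,20,20,20]

```text
time: 6.35
tool_pos: [0.5821, -0.199, 0.2267]
tcp_rot: [-1.538, 0.375, -0.374]
wrist_force: [-0.3, -1.7, -2.7]
width: 0.391
```

jog_arm:
  turn:
    - [0,0,0]
    - [0,0,0]
    - [0,0,0]
    - [0,0,0]
    - [0,0,0]
  slide:
    - [0,-30,0]
    - [0,-25,0]
    - [0,0,0]
    - [0,0,0]
    - [0,0,0]
  grip: [20,20,20,20,20]

```text
time: 6.85
tool_pos: [0.5816, -0.1991, 0.2788]
tcp_rot: [-1.538, 0.376, -0.373]
wrist_force: [-0.4, 1.0, -3.7]
width: 0.392
```

Run:
```python
from plan import *
rep()
p=eyes.read_camera('scene');save(p,'scene5')
q=eyes.read_camera('wrist');save(q,'wrist5')
u,v=proj(p,bot.read_state()['tool_pos']).astype(int)
a=cv2.resize(p['img'][v-60:v+80,u-60:u+60,::-1],None,fx=4,fy=4,interpolation=cv2.INTER_CUBIC);cv2.imwrite('pics/crop5.png',a)
N=np.array([-.5671,-.0873,.819]);H=np.array([.5633,.1973,.1745])
rows(H+N*.125,ins(N))
```

```text
t 6.85 p [ 0.5816 -0.1991  0.2788] q [-0.3703  0.135   1.7007 -0.0001  1.3083 -1.4635] F [-0.4425  1.0459 -3.7388] w 0.39166628584678764
[[ 0.8881 -0.0023  0.4596]
 [-0.4596  0.0008  0.8881]
 [-0.0024 -1.     -0.0004]]
rows 9 dist mm 395.78480209984224 ang 0.8725076938201277
turn [[0.021, -0.068, -0.066], [0.021, -0.068, -0.066], [0.021, -0.068, -0.066], [0.022, -0.068, -0.066], [0.021, -0.068, -0.066]] 
slide [[-28.5, 0.3, 33.5], [-26.1, -0.8, 35.4], [-23.6, -1.7, 37.1], [-20.9, -2.4, 38.6], [-18.0, -2.8, 40.0]]
turn [[0.022, -0.068, -0.066], [0.021, -0.067, -0.066], [0.022, -0.068, -0.066], [0.021, -0.067, -0.065]] 
slide [[-15.1, -3.0, 41.2], [-12.0, -3.0, 42.2], [-9.0, -2.8, 42.9], [-5.9, -2.4, 43.5]]
```

View pics/crop5.png

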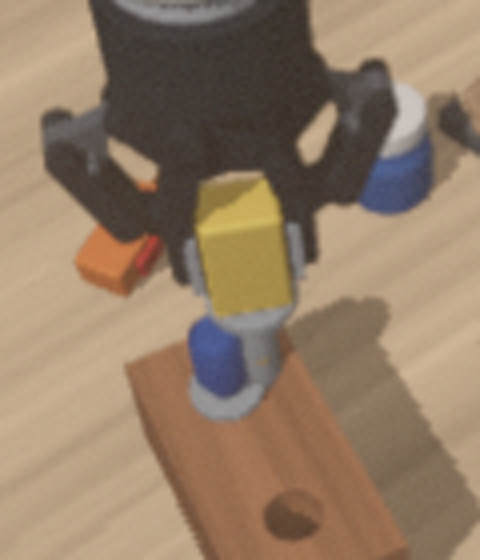

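View pics/wrist5.png

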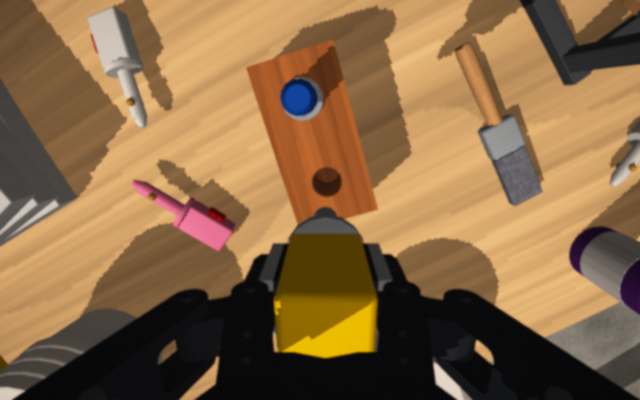

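Run:
```python
from plan import *
N=np.array([-.5671,-.0873,.819]);H=np.array([.5633,.1973,.1745])
rows(H+N*.19,ins(N),n=10)
```

```text
rows 10 dist mm 403.56663563260327 ang 0.8725076938201277
turn [[0.019, -0.061, -0.059], [0.019, -0.061, -0.059], [0.019, -0.061, -0.059], [0.019, -0.061, -0.059], [0.019, -0.061, -0.06]] 
slide [[-28.7, -5.1, 27.9], [-26.6, -6.2, 29.7], [-24.3, -7.1, 31.4], [-21.9, -7.8, 33.0], [-19.4, -8.4, 34.4]]
turn [[0.019, -0.061, -0.059], [0.019, -0.061, -0.06], [0.02, -0.061, -0.059], [0.019, -0.061, -0.06], [0.02, -0.061, -0.059]] 
slide [[-16.7, -8.8, 35.7], [-14.0, -9.0, 36.8], [-11.2, -9.1, 37.7], [-8.3, -8.9, 38.4], [-5.4, -8.6, 39.1]]
```

jog_arm:
  turn:
    - [0.019,-0.061,-0.059]
    - [0.019,-0.061,-0.059]
    - [0.019,-0.061,-0.059]
    - [0.019,-0.061,-0.059]
    - [0.019,-0.061,-0.06]
  slide:
    - [-29,-5,28]
    - [-27,-6,30]
    - [-24,-7,31]
    - [-22,-8,33]
    - [-19,-8,34]
  grip: [20,20,20,20,20]

```text
time: 7.45
tool_pos: [0.5182, -0.0087, 0.3046]
tcp_rot: [-1.531, -0.113, -0.374]
wrist_force: [0.8, 0.3, -1.1]
width: 0.39
```

jog_arm:
  turn:
    - [0.019,-0.061,-0.059]
    - [0.019,-0.061,-0.06]
    - [0.02,-0.061,-0.059]
    - [0.019,-0.061,-0.06]
    - [0.02,-0.061,-0.059]
  slide:
    - [-17,-9,36]
    - [-14,-9,37]
    - [-11,-9,38]
    - [-8,-9,38]
    - [-5,-9,39]
  grip: [20,20,20,20,20]

```text
time: 7.95
tool_pos: [0.4552, 0.1811, 0.3304]
tcp_rot: [-1.469, -0.594, -0.36]
wrist_force: [-0.4, 0.8, -2.3]
width: 0.388
```

jog_arm:
  turn:
    - [0,0,0]
    - [0,0,0]
    - [0,0,0]
    - [0,0,0]
  slide:
    - [0,0,0]
    - [0,0,0]
    - [0,0,0]
    - [0,0,0]
  grip: [20,20,20,20]

```text
time: 8.35
tool_pos: [0.4574, 0.179, 0.3315]
tcp_rot: [-1.471, -0.59, -0.363]
wrist_force: [-0.1, -0.7, -2.8]
width: 0.395
```

Run:
```python
from plan import *
rep()
q=eyes.read_camera('wrist');save(q,'wrist6')
p=eyes.read_camera('scene');save(p,'scene6');p2=eyes.read_camera('top');save(p2,'top6')
N=np.array([-.5671,-.0873,.819]);H=np.array([.5633,.1973,.1745])
rows(H+N*.125,ins(N))
im=[]
for x in (p,p2):
    u,v=proj(x,H+N*.08).astype(int);im.append(cv2.resize(x['img'][v-50:v+50,u-50:u+50,::-1],(400,400),interpolation=cv2.INTER_CUBIC))
cv2.imwrite('pics/crop6.png',np.hstack(im))
```

```text
t 8.35 p [0.4574 0.179  0.3315] q [ 0.4315 -0.5104  2.2502 -0.2234  0.8207 -1.1861] F [-0.091  -0.6981 -2.7909] w 0.39455718328783146
[[ 0.8085  0.5692 -0.1492]
 [ 0.1235  0.0837  0.9888]
 [ 0.5753 -0.8179 -0.0027]]
rows 2 dist mm 65.53575697739898 ang 0.004754168022313349
turn [[0.002, -0.001, 0.001], [0.002, -0.0, 0.002]] 
slide [[-1.3, 32.7, 1.1], [-1.3, 32.8, 1.0]]
```

View pics/wrist6.png

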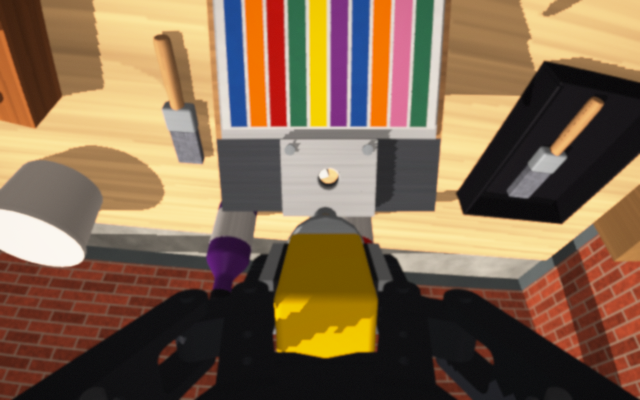

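View pics/crop6.png

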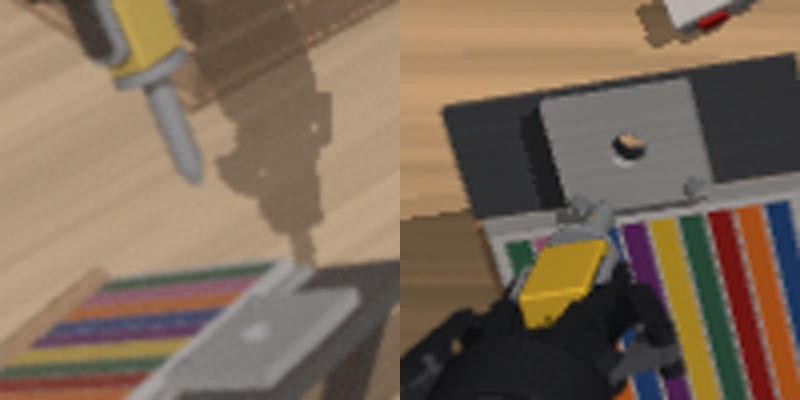

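Run:
```python
from plan import *
s=bot.read_state();p0=s['tool_pos'];Rt=R.from_rotvec(s['tcp_rot']).as_matrix()
N=np.array([-.5671,-.0873,.819]);H=np.array([.5633,.1973,.1745])
for n in ['scene6','top6','wrist6']:
    x=load(n);u,v=(proj(x,H+N*.08)).astype(int)
    for dx in (-2,0,2,4):
        print(n,dx,'tip crop' , [((proj(x,p0+Rt@np.array([dx,yy,0])/1000)-((u-50,v-50) if n!='wrist6' else 0))*(4 if n!='wrist6' else 1)).round(1) for yy in (96.5,84.5,40,32.5)])
w=load('wrist6');a=cv2.resize(w['img'][190:290,260:390,::-1],None,fx=6,fy=6,interpolation=cv2.INTER_CUBIC);cv2.imwrite('pics/crop7.png',a)
C=cloud(load('scene6'));T=((C-p0)@Rt)*1000
m=(T[...,1]>45)&(T[...,1]<84)&(abs(T[...,0])<20)&(abs(T[...,2])<20)
P=T[m];print(len(P),P.mean(0))
# circle fit of shank r=8: axis x=a+b*y
from scipy.optimize import least_squares
f=lambda q:np.hypot(P[:,0]-q[0]-q[1]*(P[:,1]-64),P[:,2]-q[2]-q[3]*(P[:,1]-64))-8
r=least_squares(f,[0,0,0,0],loss='soft_l1');print('axis at y=64: x',r.x[0],'slope',r.x[1],'z',r.x[2],'slope',r.x[3],'rms',np.sqrt((f(r.x)**2).mean()))
m=(abs(T[...,0])<12)&(abs(T[...,2])<12)&(T[...,1]>60)&(T[...,1]<120);print('max y',np.sort(T[m][:,1])[-5:])
```

```text
scene6 -2 tip crop [array([190.2, 179.2]), array([181.8, 159. ]), array([149.9,  82.8]), array([144.5,  69.7])]
scene6 0 tip crop [array([192.9, 178.7]), array([184.5, 158.5]), array([152.7,  82.1]), array([147.2,  69. ])]
scene6 2 tip crop [array([195.7, 178.2]), array([187.3, 158. ]), array([155.5,  81.5]), array([150. ,  68.3])]
scene6 4 tip crop [array([198.5, 177.7]), array([190.1, 157.5]), array([158.2,  80.8]), array([152.7,  67.6])]
top6 -2 tip crop [array([201.9, 209.3]), array([198.1, 218.4]), array([183.1, 254.2]), array([180.4, 260.6])]
top6 0 tip crop [array([201.1, 206.1]), array([197.2, 215.2]), array([182.1, 250.8]), array([179.4, 257.2])]
top6 2 tip crop [array([200.2, 202.9]), array([196.3, 211.9]), array([181.1, 247.5]), array([178.4, 253.8])]
top6 4 tip crop [array([199.3, 199.7]), array([195.4, 208.7]), array([180.2, 244.1]), array([177.5, 250.4])]
wrist6 -2 tip crop [array([325.6, 208.3]), array([325.6, 213.6]), array([325.6, 239.6]), array([325.6, 245.3])]
wrist6 0 tip crop [array([325.6, 211.1]), array([325.6, 216.6]), array([325.6, 243.2]), array([325.6, 249. ])]
wrist6 2 tip crop [array([325.6, 213.8]), array([325.6, 219.5]), array([325.6, 246.7]), array([325.6, 252.6])]
wrist6 4 tip crop [array([325.6, 216.6]), array([325.6, 222.4]), array([325.6, 250.2]), array([325.6, 256.2])]
139 [ 5.9164 64.4755 -6.5883]
axis at y=64: x 1.4925931561189358 slope -0.005262217525956724 z -2.1776195501587456 slope -0.01958429724329472 rms 1.3544265741081751
max y [94.509  95.6962 96.0237 96.1923 96.7264]
```

View pics/crop7.png

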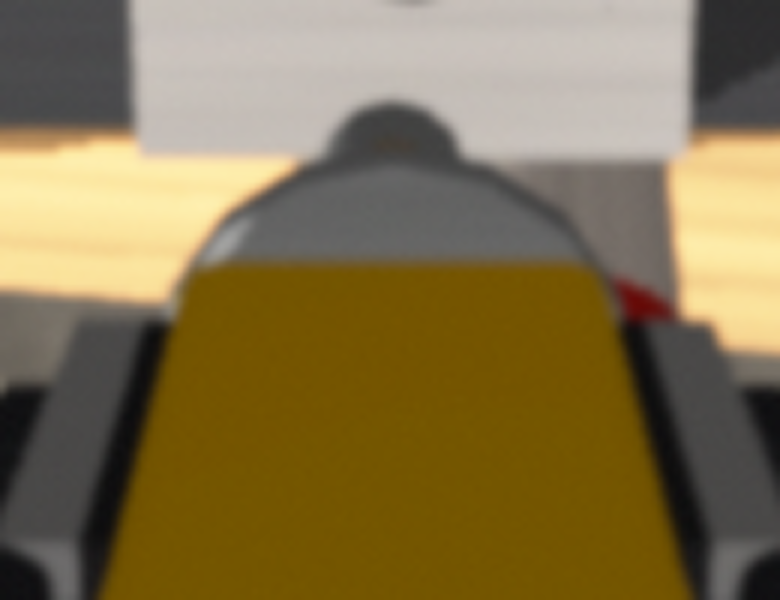

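Run:
```python
from plan import *
N=np.array([-.5671,-.0873,.819]);H=np.array([.5633,.1973,.1745])
w=load('wrist6');print(proj(w,H))
a=cv2.resize(w['img'][130:220,270:390,::-1],None,fx=6,fy=6,interpolation=cv2.INTER_CUBIC);u,v=(proj(w,H)-[270,130])*6
cv2.circle(a,(int(u),int(v)),3,(0,0,255),-1);cv2.imwrite('pics/crop8.png',a)
T=ins(N)
rows(H+N*.112-T@[.0014,0,0],T)
```

```text
[328.328  178.6232]
rows 2 dist mm 78.57916894787633 ang 0.004754168022313349
turn [[0.002, -0.001, 0.001], [0.002, -0.0, 0.002]] 
slide [[-2.0, 39.2, 1.1], [-2.0, 39.2, 1.0]]
```

View pics/crop8.png

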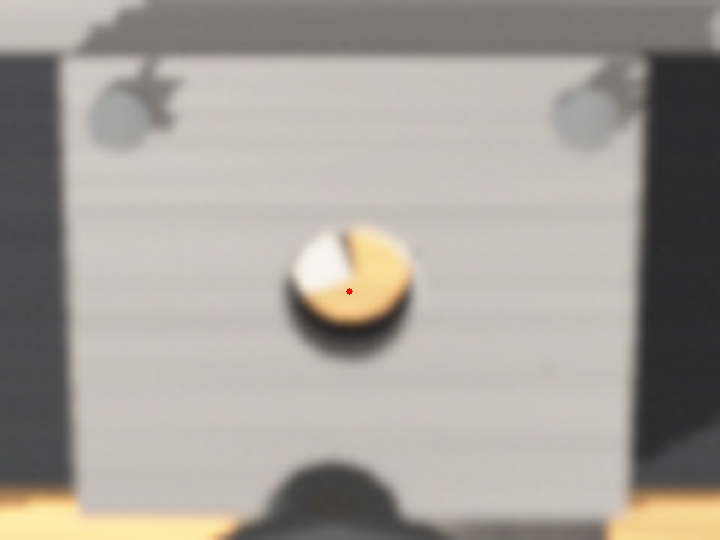

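jog_arm:
  turn:
    - [0.002,0,0.001]
    - [0.002,0,0.002]
    - [0,0,0]
    - [0,0,0]
    - [0,0,0]
  slide:
    - [-2,30,1]
    - [-2,30,1]
    - [0,18,0]
    - [0,0,0]
    - [0,0,0]
  grip: [20,20,20,20,20]

```text
time: 9.0
tool_pos: [0.498, 0.1879, 0.2658]
tcp_rot: [-1.467, -0.589, -0.359]
wrist_force: [1.1, 0.2, -1.9]
width: 0.391
```

jog_arm:
  turn:
    - [0,0,0]
    - [0,0,0]
  slide:
    - [0,0,0]
    - [0,0,0]
  grip: [20,20]

```text
time: 9.2
tool_pos: [0.4982, 0.1888, 0.2679]
tcp_rot: [-1.465, -0.593, -0.361]
wrist_force: [0.0, 0.1, -2.8]
width: 0.397
```

Run:
```python
from plan import *
rep()
N=np.array([-.5671,-.0873,.819]);H=np.array([.5633,.1973,.1745]);T=ins(N)
rows(H+N*.112-T@[.0014,0,0],T)
w=eyes.read_camera('wrist');save(w,'wrist7');p=eyes.read_camera('scene');save(p,'scene7')
a=cv2.resize(w['img'][150:250,270:390,::-1],(480,400),interpolation=cv2.INTER_CUBIC)
u,v=proj(p,H).astype(int);b=cv2.resize(p['img'][v-60:v+20,u-30:u+30,::-1],(300,400),interpolation=cv2.INTER_CUBIC)
cv2.imwrite('pics/crop9.png',np.hstack([a,b]))
```

```text
t 9.2 p [0.4982 0.1888 0.2679] q [ 0.4023 -0.3709  2.283  -0.2356  0.6428 -1.1764] F [ 0.0497  0.0533 -2.7633] w 0.39727055605631806
[[ 0.8076  0.5692 -0.154 ]
 [ 0.1249  0.0901  0.9881]
 [ 0.5763 -0.8172  0.0017]]
rows 1 dist mm 2.854301361359507 ang 0.004008274357623343
turn [[-0.002, 0.001, 0.003]] 
slide [[-1.3, 2.1, -1.5]]
```

View pics/crop9.png

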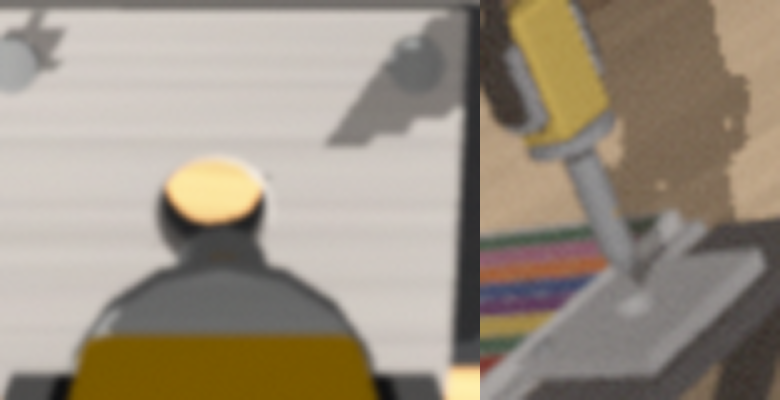

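jog_arm:
  turn:
    - [-0.002,0.001,0.003]
    - [0,0,0]
    - [0,0,0]
    - [0,0,0]
  slide:
    - [-1.3,2,-1.5]
    - [0,0,0]
    - [0,0,0]
    - [0,0,0]
  grip: [20,20,20,20]

```text
time: 9.7
tool_pos: [0.498, 0.1872, 0.2636]
tcp_rot: [-1.469, -0.588, -0.357]
wrist_force: [0.0, 0.8, -3.7]
width: 0.392
```

Run:
```python
from plan import *
rep()
N=np.array([-.5671,-.0873,.819]);H=np.array([.5633,.1973,.1745]);T=ins(N)
rows(H+N*.112-T@[.0014,0,0],T)
```

```text
t 9.7 p [0.498  0.1872 0.2636] q [ 0.3995 -0.3662  2.2859 -0.2356  0.641  -1.1772] F [ 0.0392  0.7716 -3.6989] w 0.3918986251020051
[[ 0.8109  0.565  -0.1524]
 [ 0.125   0.0871  0.9883]
 [ 0.5717 -0.8205 -0.    ]]
rows 1 dist mm 1.907591730431619 ang 0.002538332182386076
turn [[-0.0, 0.0, -0.003]] 
slide [[1.6, -1.1, 0.1]]
```

jog_arm:
  turn:
    - [0,0,0]
    - [0,0,0]
    - [0,0,0]
    - [0,0,0]
  slide:
    - [1.3,0,0]
    - [0,0,0]
    - [0,6,0]
    - [0,0,0]
  grip: [20,20,20,20]

```text
time: 10.1
tool_pos: [0.5024, 0.1877, 0.2585]
tcp_rot: [-1.469, -0.587, -0.356]
wrist_force: [-0.3, 0.1, -2.5]
width: 0.387
```

Run:
```python
from plan import *
w=eyes.read_camera('wrist');save(w,'wrist8')
rep()
N=np.array([-.5671,-.0873,.819]);H=np.array([.5633,.1973,.1745]);T=ins(N)
rows(H+N*.106-T@[.0014,0,0],T)
p=eyes.read_camera('scene');save(p,'scene8')
a=cv2.resize(w['img'][150:250,270:390,::-1],(480,400),interpolation=cv2.INTER_CUBIC)
u,v=proj(p,H).astype(int);b=cv2.resize(p['img'][v-60:v+20,u-30:u+30,::-1],(300,400),interpolation=cv2.INTER_CUBIC)
cv2.imwrite('pics/crop10.png',np.hstack([a,b]))
```

```text
t 10.15 p [0.5023 0.1877 0.2586] q [ 0.3962 -0.351   2.2849 -0.2368  0.6279 -1.1769] F [ 1.1579  0.3062 -2.4087] w 0.3911809812042777
[[ 0.8117  0.564  -0.1522]
 [ 0.1251  0.0865  0.9884]
 [ 0.5706 -0.8213 -0.0003]]
rows 1 dist mm 1.956621358071074 ang 0.003952734480976525
turn [[0.0, 0.0, -0.004]] 
slide [[0.9, -1.7, 0.2]]
```

View pics/crop10.png

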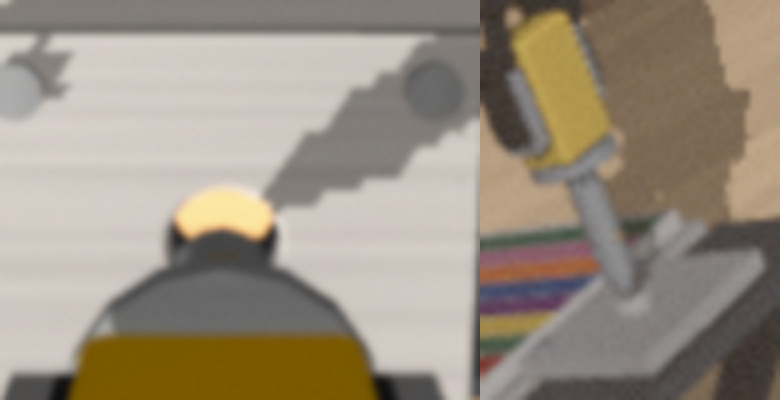

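jog_arm:
  turn:
    - [0,0,-0.003]
    - [0,0,0]
    - [0,0,0]
    - [0,0,0]
    - [0,0,0]
  slide:
    - [0.8,3,0]
    - [0,4,0]
    - [0,4,0]
    - [0,5,0]
    - [0,0,0]
  grip: [20,20,20,20,20]

```text
time: 10.7
tool_pos: [0.5121, 0.1892, 0.2457]
tcp_rot: [-1.469, -0.589, -0.359]
wrist_force: [0.2, -0.2, -2.6]
width: 0.394
```

Run:
```python
from plan import *
rep()
N=np.array([-.5671,-.0873,.819]);H=np.array([.5633,.1973,.1745]);T=ins(N)
rows(H+N*.085-T@[.0014,0,0],T)
```

```text
t 10.7 p [0.5121 0.1892 0.2457] q [ 0.3901 -0.317   2.2874 -0.2456  0.5886 -1.1697] F [ 0.1729 -0.222  -2.6445] w 0.3938160149679186
[[ 0.8101  0.5662 -0.1521]
 [ 0.1249  0.0868  0.9884]
 [ 0.5728 -0.8197 -0.0004]]
rows 1 dist mm 3.0684430682037607 ang 0.001225351476792407
turn [[0.0, 0.0, -0.001]] 
slide [[0.2, 3.0, 0.2]]
```

jog_arm:
  turn:
    - [0,0,0]
    - [0,0,0]
    - [0,0,0]
    - [0,0,0]
    - [0,0,0]
  slide:
    - [0,5,0]
    - [0,5,0]
    - [0,5,0]
    - [0,3,0]
    - [0,0,0]
  grip: [20,20,20,20,20]

```text
time: 11.2
tool_pos: [0.5224, 0.1908, 0.2313]
tcp_rot: [-1.469, -0.589, -0.359]
wrist_force: [-0.7, -0.3, -2.5]
width: 0.389
```

Run:
```python
from plan import *
rep()
N=np.array([-.5671,-.0873,.819]);H=np.array([.5633,.1973,.1745]);T=ins(N)
rows(H+N*.07-T@[.0014,0,0],T)
```

```text
t 11.2 p [0.5224 0.1908 0.2313] q [ 0.3836 -0.2784  2.2879 -0.2547  0.5486 -1.1622] F [-0.6963 -0.2783 -2.5284] w 0.3891916820451048
[[ 0.8098  0.5666 -0.1522]
 [ 0.1249  0.087   0.9884]
 [ 0.5732 -0.8194 -0.0003]]
rows 1 dist mm 0.36827170522718283 ang 0.0007273482327676568
turn [[0.0, 0.0, -0.001]] 
slide [[-0.0, 0.3, 0.2]]
```

jog_arm:
  turn:
    - [0,0,0]
    - [0,0,0]
    - [0,0,0]
    - [0,0,0]
    - [0,0,0]
  slide:
    - [0,5,0]
    - [0,6,0]
    - [0,6,0]
    - [0,6,0]
    - [0,0,0]
  grip: [20,20,20,20,20]

```text
time: 11.7
tool_pos: [0.5354, 0.1927, 0.2119]
tcp_rot: [-1.469, -0.589, -0.358]
wrist_force: [0.3, 0.8, -2.6]
width: 0.391
```

Run:
```python
from plan import *
rep()
N=np.array([-.5671,-.0873,.819]);H=np.array([.5633,.1973,.1745]);T=ins(N)
rows(H+N*.0325-T@[.0014,0,0],T,n=1)
```

```text
t 11.7 p [0.5354 0.1927 0.2119] q [ 0.3756 -0.2263  2.2871 -0.2691  0.498  -1.1497] F [ 0.3213  0.7871 -2.623 ] w 0.39085533205409523
[[ 0.8102  0.5661 -0.1521]
 [ 0.125   0.0867  0.9884]
 [ 0.5727 -0.8198 -0.0005]]
rows 1 dist mm 14.417210879850957 ang 0.0014413104185379553
turn [[0.0, 0.0, -0.001]] 
slide [[0.3, 14.4, 0.3]]
```

jog_arm:
  turn:
    - [0,0,0]
    - [0,0,0]
    - [0,0,0]
    - [0,0,0]
    - [0,0,0]
  slide:
    - [0.2,5,0.2]
    - [0,5,0]
    - [0,3,0]
    - [0,1,0]
    - [0,0,0]
  grip: [20,20,20,20,20]

```text
time: 12.2
tool_pos: [0.5436, 0.1944, 0.2017]
tcp_rot: [-1.468, -0.59, -0.359]
wrist_force: [0.1, 0.8, -3.1]
width: 0.392
```

Run:
```python
from plan import *
rep()
N=np.array([-.5671,-.0873,.819]);H=np.array([.5633,.1973,.1745]);T=ins(N)
rows(H+N*.0325-T@[.0014,0,0],T,n=1)
w=eyes.read_camera('wrist');save(w,'wrist11')
p=eyes.read_camera('scene');save(p,'scene11')
a=cv2.resize(w['img'][150:250,270:390,::-1],(480,400),interpolation=cv2.INTER_CUBIC)
u,v=proj(p,H).astype(int);b=cv2.resize(p['img'][v-50:v+30,u-30:u+30,::-1],(300,400),interpolation=cv2.INTER_CUBIC)
cv2.imwrite('pics/crop11.png',np.hstack([a,b]))
```

```text
t 12.2 p [0.5436 0.1944 0.2017] q [ 0.3717 -0.1955  2.2842 -0.2797  0.4687 -1.1398] F [ 0.1237  0.8229 -3.0813] w 0.39155300972970314
[[ 0.8094  0.5672 -0.1522]
 [ 0.1247  0.0873  0.9883]
 [ 0.5739 -0.8189 -0.0001]]
rows 1 dist mm 1.3882824769340434 ang 0.00020354587834537976
turn [[0.0, 0.0, 0.0]] 
slide [[-0.7, 1.2, -0.1]]
```

View pics/crop11.png

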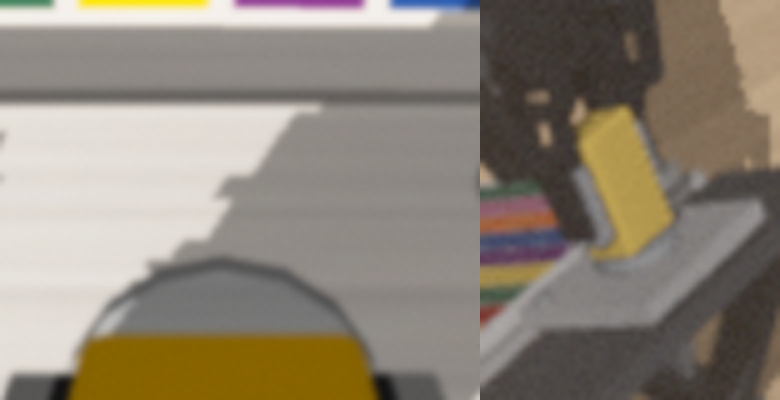

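jog_arm:
  turn:
    - [0,0,0]
    - [0,0,0]
    - [0,0,0]
    - [0,0,0]
  slide:
    - [-0.5,1,0]
    - [0,0.5,0]
    - [0,0.5,0]
    - [0,0,0]
  grip: [20,20,20,20]

```text
time: 12.7
tool_pos: [0.544, 0.1945, 0.2011]
tcp_rot: [-1.468, -0.59, -0.36]
wrist_force: [-11.7, -1.6, 8.1]
width: 0.39
```

Run:
```python
from plan import *
rep()
N=np.array([-.5671,-.0873,.819]);H=np.array([.5633,.1973,.1745]);T=ins(N)
rows(H+N*.0325-T@[.0014,0,0],T,n=1)
```

```text
t 12.7 p [0.544  0.1945 0.2011] q [ 0.3717 -0.1939  2.2845 -0.2814  0.4663 -1.1378] F [-11.6553  -1.6166   8.0751] w 0.3898507237809114
[[ 0.809   0.5678 -0.152 ]
 [ 0.1244  0.0874  0.9884]
 [ 0.5745 -0.8185  0.0001]]
rows 1 dist mm 0.8678258426269275 ang 0.0008976372191198353
turn [[0.0, -0.0, 0.001]] 
slide [[-0.7, 0.5, -0.2]]
```

Contact of about 13 N along the hole axis shows the collar is seated. I'm opening the gripper now.

jog_arm:
  turn:
    - [0,0,0]
    - [0,0,0]
    - [0,0,0]
    - [0,0,0]
    - [0,0,0]
  slide:
    - [0,0,0]
    - [0,0,0]
    - [0,0,0]
    - [0,0,0]
    - [0,0,0]
  grip: [100,100,100,100,100]

```text
time: 13.2
tool_pos: [0.5445, 0.1945, 0.2002]
tcp_rot: [-1.468, -0.59, -0.36]
wrist_force: [-0.3, -0.7, -0.1]
width: 1.001
```

jog_arm:
  turn:
    - [0,0,0]
    - [0,0,0]
    - [0,0,0]
    - [0,0,0]
  slide:
    - [0,0,0]
    - [0,0,0]
    - [0,0,0]
    - [0,0,0]
  grip: [100,100,100,100]

```text
time: 13.6
tool_pos: [0.5443, 0.1945, 0.2]
tcp_rot: [-1.468, -0.59, -0.36]
wrist_force: [0.4, -0.5, 0.3]
width: 0.998
```

Run:
```python
from plan import *
rep()
w=eyes.read_camera('wrist');save(w,'wrist12')
```

```text
t 13.6 p [0.5443 0.1945 0.2   ] q [ 0.3713 -0.1918  2.2849 -0.2818  0.4641 -1.1377] F [ 0.4329 -0.5067  0.3372] w 0.9983506787029255
[[ 0.8092  0.5675 -0.1523]
 [ 0.1247  0.0874  0.9883]
 [ 0.5742 -0.8187 -0.    ]]
```

View pics/wrist12.png

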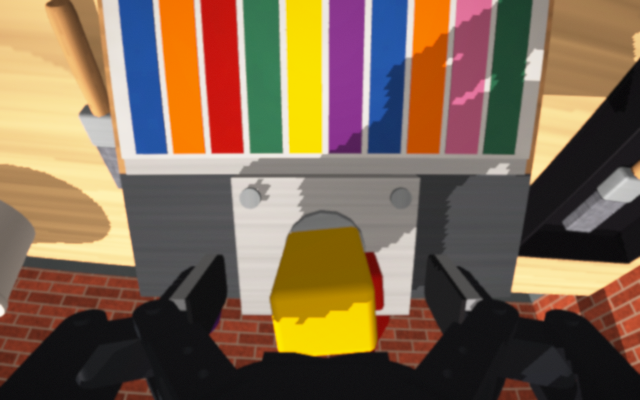

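Fingers are clear (pads at about columns 200 and 450) and the red button is out at (375,280). I'm retreating along the hole axis.

jog_arm:
  turn:
    - [0,0,0]
    - [0,0,0]
    - [0,0,0]
    - [0,0,0]
    - [0,0,0]
  slide:
    - [0,-15,0]
    - [0,-30,0]
    - [0,-35,0]
    - [0,-35,0]
    - [0,-30,0]
  grip: [100,100,100,100,100]

```text
time: 14.15
tool_pos: [0.4613, 0.1817, 0.3204]
tcp_rot: [-1.467, -0.591, -0.361]
wrist_force: [0.3, 0.7, 0.8]
width: 1.004
```

jog_arm:
  turn:
    - [0,0,0]
    - [0,0,0]
    - [0,0,0]
    - [0,0,0]
  slide:
    - [0,-20,0]
    - [0,0,0]
    - [0,0,0]
    - [0,0,0]
  grip: [100,100,100,100]

```text
time: 14.55
tool_pos: [0.4504, 0.1798, 0.3331]
tcp_rot: [-1.469, -0.588, -0.358]
wrist_force: [0.1, -0.1, 0.9]
width: 1.003
```

Run:
```python
from plan import *
rep()
N=np.array([-.5671,-.0873,.819]);H=np.array([.5633,.1973,.1745]);T=ins(N)
w=eyes.read_camera('wrist');save(w,'wrist13')
p=eyes.read_camera('scene');save(p,'scene13')
a=cv2.resize(w['img'][130:250,260:400,::-1],(467,400),interpolation=cv2.INTER_CUBIC)
u,v=proj(p,H).astype(int);b=cv2.resize(p['img'][v-40:v+50,u-35:u+35,::-1],(311,400),interpolation=cv2.INTER_CUBIC)
cv2.imwrite('pics/crop13.png',np.hstack([a,b]))
# handle in hole frame (x up,y across,z)
F=np.stack([np.cross(T[:,2],N),T[:,2],N],1)
for n,x in (('w',w),('s',p)):
    C=(cloud(x)-H)@F*1000; im=x['img'].astype(int); r,g,b=im[...,0],im[...,1],im[...,2]
    near=(abs(C[...,0])<35)&(abs(C[...,1])<35)&(C[...,2]>4)&(C[...,2]<80)
    y=near&(r>b+40)&(g>r*.7); q=C[y]; print(n,'yellow',len(q),'max z',np.percentile(q[:,2],[5,50,95,99]))
    t=q[q[:,2]>59]; 
    if len(t)>20: print(t.mean(0),cv2.minAreaRect(t[:,:2].astype(np.float32)))
    rd=near&(r>2*g)&(r>2*b);
    if rd.any(): print('red',rd.sum(),C[rd].mean(0),'y max',C[rd][:,1].max())
for t in ['spare','jar','brush']:
    r=nets.search_frame(t,p); print(t,[(k['conf'],toworld(p,k['xyz'])) for k in r[:1]])
```

```text
t 14.55 p [0.4504 0.1798 0.3331] q [ 0.4392 -0.5239  2.2532 -0.2206  0.835  -1.1847] F [ 0.1197 -0.0669  0.8758] w 1.0030927730083012
[[ 0.8106  0.5655 -0.1521]
 [ 0.1252  0.0864  0.9884]
 [ 0.572  -0.8202 -0.0007]]
w yellow 1755 max z [20.3751 63.3465 64.7815 65.1839]
[-3.1008 -0.556  63.5239] ((-2.1427745819091797, -0.290496826171875), (26.469261169433594, 33.83766174316406), 5.910886764526367)
red 89 [-6.4115 18.5554 46.6051] y max 20.343675815510302
s yellow 458 max z [ 9.0159 37.097  62.3496 63.1823]
[ 2.6407 -4.1935 61.8118] ((0.6384668350219727, -2.644685745239258), (23.651071548461914, 31.33135986328125), 8.308284759521484)
spare [(0.65, array([ 0.5169, -0.1869,  0.1034]))]
jar [(0.61, array([ 0.4086, -0.0008,  0.0487]))]
brush [(0.57, array([ 0.6582, -0.0032,  0.0164]))]
```

View pics/crop13.png

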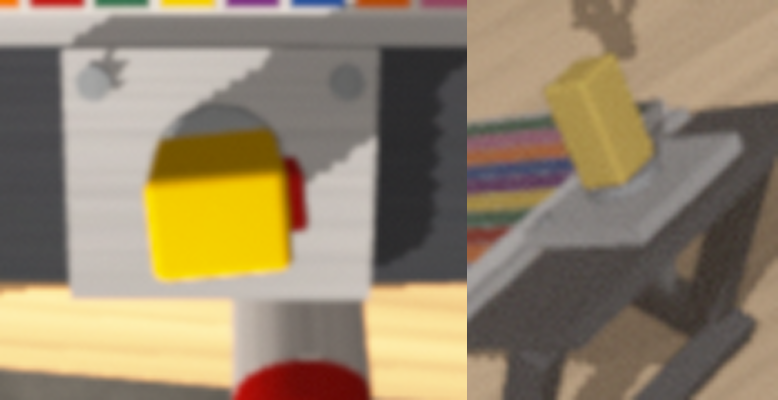

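```bash
python3 -c "
from h import *
print(bot.finish_job())"
```

```text
the job is handed in; nothing more can be done
None
```

The yellow pin is through both holes with its collar home and its button sprung out. I handed the job in about 14.7 s into the run; it reports no verdict.

**What I did:** I gripped the handle across its y faces at 60 N. The fingers stopped at 33 mm against a 34 mm handle, so the button was in. I lifted the pin clear of the rack and carried it tilted to the stand. It went down the hole axis with no side force until the collar met the tab at about 13 N. Then I opened the gripper and backed away along the axis.

**Last checks:**
- **Seating:** The handle top measured 63.5 mm above the hole mouth with the wrist camera and about 62 mm with the scene camera, against 64 mm expected.
- **Centring:** The handle top is off the hole axis by about 2 mm by the wrist camera and 2.7 mm by the scene camera, in different directions. That is about what the fit and camera accuracy allow.
- **Button:** The red button stands proud in the wrist picture. I judged this by eye and did not measure its travel.
- **Spare, jar and brush:** The network finds the spare and jar within 2 mm and the brush within 5 mm of where they started, about the networks' own error. All three are well inside their limits.
- **Robot:** The arm is clear and the wrist force is near zero.

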